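File a case holder on its side in the rack

ROBOT

A 7-joint arm with a two-finger parallel gripper is mounted at the origin on the work surface. World frame = base frame: x ahead of the robot, y to its left, z up, the work surface at z = 0. Lengths are in m, angles in degrees, forces in N, time in s.
With the tool pointing down it reaches from about 0.425 to 0.875 m from the base axis. Payload 4.7 kg.
Tool frame: the origin (TCP) lies between the finger pads; the fingertips stand 17 mm ahead of it and the grasp point (between the pads) lies 2 mm behind it; z points along the fingers, y is the line along which they close (so a half turn about z gives the same grasp; the last joint's range is limited). The gripper opens to 87 mm and grips with 3 to 60 N. Pads are 19 mm wide; open, the fingers measure 117 mm over their backs; the gripper's body (75 mm by 190 mm) begins 51 mm behind the grasp point.
Start: joints at [68.016, 18.392, -4.016, 83.108, 1.295, 78.541, -3.26], TCP at [0.252, -0.599, 0.202] pointing down, gripper open.
Joint ranges: [-163.93, 163.93], [-17.29, 119.83], [-79.2, 71.16], [3.27, 140.29], [-89.18, 269.18], [5.43, 117.66], [-154.24, 154.24]. Speed limits (degrees/s): [147.25, 147.25, 180, 180, 180, 180, 180].

INTERFACE

Orientations are given as [roll, pitch, yaw] about the fixed x, y, z axes, in that order (R = Rz(yaw) Ry(pitch) Rx(roll)).
In Python, from cell import env, cams gives the robot as it stands.
- The arm moves only by the shell command python3 -m pendant 'ROWS' [FORCE]. ROWS is JSON, a list of rows, each an object of numbers: "tx", "ty", "tz": the shift along the tool's x, y, z each as a share of 0.05 m, from -1 to 1; "spin": the turn about the tool's z as a share of 4 degrees, from -1 to 1; "claw": the closure, from 0 (fully open) to 1 (shut). A call has 1 to 10 rows; each row shifts and turns the commanded pose from where the row before left it, along the tool's axes as they then stand; what a row does not reach is not made up. A row lasts 1/8 s, in which the tool goes at most 62.5 mm and 10.7 degrees, less where a joint would pass 70% of its speed; a pose out of reach is approached as far as the arm can. A call with a number of a shift or a turn outside -1 to 1 is refused whole. A call with a gripper value outside its range is refused whole. The fingers move at their own pace and stop on an object; FORCE is the grip in N (left out, the last holds). Time passes only in rows, so rows that do not move let the fingers close. It gives the time, the measured TCP pose, the force, the opening and the grip force at its end, in the units of the state.
- env.get_obs(): the state, without advancing time (a new reading comes with each control period).
- cams.read_camera(name): name is "side" or "top"; returns the picture (384x512x3 uint8, red, green, blue); there is no depth.
- cams.camera_info(name): a dict with "fx", "fy", "cx", "cy" (pixels), "rvec" (rotation vector, rad) and "tvec" (3), from world to camera coordinates, as OpenCV has them. Camera axes: x right, y down, z forward; pixel columns grow to the right and rows downward; lengths in m; the calibration is good to about 2 mm. A picture is of the moment at which its call begins. camera_info takes no time and is no camera call.
- env.sign_off(): hands the job in; it is judged then, once.
The state is a dict: "time_s": time; "qpos": joint angles; "joint_velocities": joint speeds; "effort": joint torques, N m; "tool_pos": TCP position; "tool_rot": TCP orientation; "force": force on the tool from outside, world axes, zero at the start; "wrist_torque": the same for the moment, N m; "grip_width": finger opening in m; "grasp_force": force on a finger pad.
Only numpy, scipy, OpenCV 4.12 (cv2) and the standard library are available. Lean on these libraries where they do the work, as an engineer would, in place of code of your own. Each camera call takes 0.05 s, during which the arm holds its last target. There are 200 camera calls.

TASK

Put away the grey case holder that lies flat on the bench. Pick it up by the two screw heads at its ends and press one side of it against the front edge of the parts shelf so that it swings up on edge between the fingers, then stand it on its side on the bench and let go. Take it again by its two broad faces, since the stand has no room for fingers at the ends, and stand it on its side in the empty file stand on the shelf, between the two fins; leave the watch, the tester cup, the crown tube tool and the two holders already filed where they are.

Things in the scene. Friction and masses are not known exactly. Their poses are not given: they have to be found in the camera images.
- holder_center (a point): Centre of the loose case holder, half-way up: grey polymer slab 54 mm long (own y), 50 mm wide (own x), 26 mm thick (own z), 0.12 to 0.24 kg, flat on the bench at the start, own z up. A round flat steel screw head, 17 mm across, 6 mm thick, stands out of the middle of either end (66 mm over the heads). Four white pins, 7 mm across, 6 mm high, on the top face at x = +-17, y = +-21 mm.
- holder: The same case holder; origin under its centre at the underside, same axes. Underside and sides plain; a 6 mm wide groove crosses the top face along x. Held lightly by the heads (20 N) it turns about them under 10 to 20 N at its side, lagging and springing back by up to 20 degrees. Stood on a side (own x upright) it is 50 mm high and stays if it leans under 20 degrees; pressing it down squares it.
- shelf: Fixed parts shelf (bench riser): 200 mm deep (own x, away from the robot), 360 mm wide (own y), flat top 70 mm above the bench; origin under its centre at bench height. The top board is 16 mm thick and overhangs the parts below by 20 mm in front. The front 105 mm of the top is bare; three file stands stand in a row along its back.
- shelf_edge (a point): Middle of the upper front edge of the shelf's top board, 70 mm above the bench; the edge runs straight along own y, 180 mm to either side; own x points from the edge over the shelf, own z up. The bench for 60 mm in front of the middle 240 mm of the edge is clear.
- bay_floor (a point): Floor centre of the empty file stand, 74 mm above the bench, axes as the shelf's. Steel slot along own x, open above: fins 18 mm high at the sides (inner faces y = +-20 mm), back plate 40 mm high (inner face x = +39 mm), front lip 8 mm high (inner face x = -39 mm). A filed holder stands on its side, broad faces along the fins. Stands are 84 mm apart; the other two hold holders 50 mm high.
- filed_a: A like case holder already filed on its side in another of the stands; origin at the centre of the side it stands on. To be left alone.
- filed_b: A like case holder already filed on its side in another of the stands; origin at the centre of the side it stands on. To be left alone.
- watch: Titanium dive watch head with its end links, 88 mm long (own x), 44 mm across, 14 mm high, lying dial up; origin under its centre. To be left alone.
- tester_cup: Open steel pressure tester cup, 68 mm in diameter (75 mm at the rim bead), 60 mm high; origin under its centre. To be left alone.
- tube_tool: Chrome crown tube tool, 122 mm long (along own x), 18 mm thick hexagon handle, lying on the bench; origin on the bench under it. To be left alone.
There are look-alikes about, which are no part of the job. What is shaped like the holder but pink is not meant.

How it is judged (in metres and radians):
On the way, in this order (a step that is already met when the one before it is completed fails the run):
1. The holder, held in the fingers, has been swung up at least 57 degrees from flat while it presses on the shelf (contact force between holder and shelf above 0.3 N and contact force between the fingers and holder above 1 N and angle between holder_center's own z axis and vertical between 1 and 2.14 rad), for 0.1 s.
2. The holder stands on its side on the bench, let go (angle between the x axis of holder_center and the z axis of shelf, either way round below 0.12 rad and height (world z) of holder_center below 0.035 m and not (contact force between the fingers and holder above 0.05 N) and linear speed of holder below 0.03 m/s), for 0.2 s.
At the end, for the whole second after the job is handed in: The holder stands on its side at rest on the floor of the empty file stand, between its fins: its centre within 12 mm of the middle of the stand along and across the slot and 21 to 29 mm above its floor, upright within 0.12 rad, let go (angle between the x axis of holder_center and the z axis of bay_floor, either way round below 0.12 rad and x of holder_center in the frame of bay_floor between -0.012 and 0.012 m and y of holder_center in the frame of bay_floor between -0.012 and 0.012 m and z of holder_center in the frame of bay_floor between 0.021 and 0.029 m and linear speed of holder below 0.02 m/s); the robot touches nothing.
It fails at once if A filed holder is moved by more than 15 mm (distance of any of filed_a, filed_b from where it was at the start of the episode above 0.015 m).
It fails at once if The watch is moved by more than 15 mm (distance of watch from where it was at the start of the episode above 0.015 m).
It fails at once if The tester cup is moved by more than 15 mm (distance of tester_cup from where it was at the start of the episode above 0.015 m).
It fails at once if The crown tube tool is moved by more than 15 mm (distance of tube_tool from where it was at the start of the episode above 0.015 m).
It also fails if it takes over 58 s, if anything falls off the work surface, if the arm or the gripper's body presses on something with over 40 N, if the wrist force passes 120 N, or if a joint passes its speed limit or range.

## Working session

There is one attempt and no reset: what is moved stays moved. The work goes in short steps, Python scripts to look and compute and a shell command to move; the robot and the scene stay as the last step left them, time stands still between calls to the robot, and variables do not carry over. Pictures are saved under pics/ and viewed, at most 10 in all, crops included, and the job is handed in when it is done.

```bash
mkdir -p pics; ls
python3 - <<'E'
from cell import env,cams
import cv2
for n in("side","top"):
    im=cams.read_camera(n);cv2.imwrite(f"pics/{n}0.png",im[...,::-1]);print(n,cams.camera_info(n))
print(env.get_obs())
E
```

```text
pics
side {'fx': 433.9908790108964, 'fy': 433.9908790108964, 'cx': 260.425570729329, 'cy': 203.05903933846133, 'rvec': array([ 0.37956478, -2.8465623 ,  1.05659693]), 'tvec': array([0.5037927 , 0.16623102, 1.09575739])}
top {'fx': 393.52618365852726, 'fy': 393.52618365852726, 'cx': 257.7447648934438, 'cy': 192.81590879006333, 'rvec': array([ 2.24489817, -2.18106626,  0.07727355]), 'tvec': array([-0.03039076,  0.52358017,  1.1022756 ])}
{'time_s': 0.1, 'qpos': array([68.01711565, 18.43468719, -4.01458268, 83.16720258,  1.29618455,
       78.54079692, -3.26007557]), 'joint_velocities': array([-0.05056985, -0.04879647, -0.08696976, -0.09934703,  0.00025015,
       -0.04074855,  0.05760787]), 'effort': array([ 1.29260666e-04, -4.92571020e+01, -4.05642008e-01, -3.13399279e+01,
       -6.42148918e-02,  3.94851691e-02,  5.12520467e-05]), 'tool_pos': array([ 0.25152143, -0.59879601,  0.20097843]), 'tool_rot': array([-1.79902606e+02,  6.88151007e-03,  2.27917294e+01]), 'force': array([ 0.56020937, -0.25521712,  0.23322622]), 'wrist_torque': array([-0.02874588,  0.03626952,  0.00505347]), 'grasp_force': 0.0, 'grip_width': 0.08681251102137942}
```

View pics/top0.png

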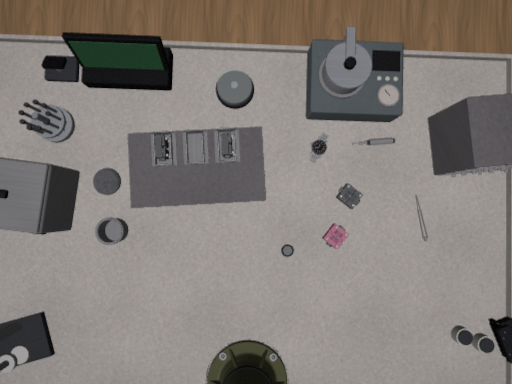

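View pics/side0.png

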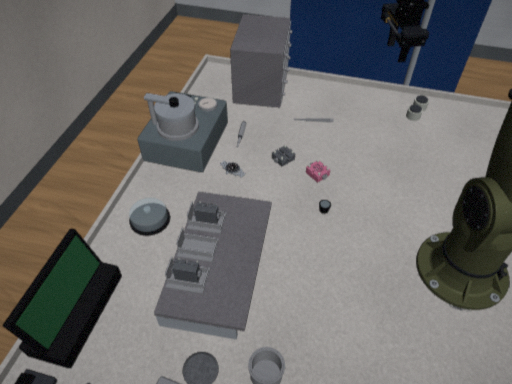

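The top view shows the grey holder at px (349,196) and the pink look-alike at (336,236), which is excluded. The shelf spans cols 128–266, rows 127–207, with the empty middle stand near (196,147) between filed ones at (162,148) and (228,145). The watch is at (319,147), the tube tool at (378,141) and the tester cup at (111,230). In the side view the loose grey holder is at (284,156), and the ones at (207,212) and (186,270) are filed.

```bash
cat > h.py <<'E'
import numpy as np,cv2
from cell import env,cams
def cast(n,uv,z):
    c=cams.camera_info(n);R=cv2.Rodrigues(c["rvec"])[0];o=-R.T@c["tvec"]
    uv=np.atleast_2d(uv).astype(float)
    d=np.c_[(uv[:,0]-c["cx"])/c["fx"],(uv[:,1]-c["cy"])/c["fy"],np.ones(len(uv))]@R
    return (o+d*((z-o[2])/d[:,2])[:,None])
def proj(n,P):
    c=cams.camera_info(n);K=np.array([[c["fx"],0,c["cx"]],[0,c["fy"],c["cy"]],[0,0,1]])
    return cv2.projectPoints(np.atleast_2d(P).astype(float),c["rvec"],c["tvec"],K,None)[0][:,0]
E
python3 - <<'E'
from h import *
im=cv2.imread("pics/top0.png")
a=cv2.resize(im[170:222,322:376],None,fx=7,fy=7,interpolation=cv2.INTER_CUBIC)
b=cv2.resize(im[120:212,122:272],None,fx=2.7,fy=4,interpolation=cv2.INTER_CUBIC)[:364]
s=cv2.imread("pics/side0.png");c=cv2.resize(s[185:335,155:280],None,fx=2.9,fy=2.4)[:364]
h=364
cv2.imwrite("pics/crop0.png",np.hstack([a[:h],b[:h]])[:, :800])
print(cast("top",[[349,196]],.026),cast("top",[[196,147]],.074))
g=cv2.cvtColor(im,cv2.COLOR_BGR2GRAY)
m=((g<130)).astype(np.uint8);m[:, :322]=0;m[:,376:]=0;m[:172]=0;m[220:]=0
cs,_=cv2.findContours(m,0,1);k=max(cs,key=cv2.contourArea);print("holder",cv2.minAreaRect(k),cv2.contourArea(k))
m=((g<120)).astype(np.uint8);m[:, :122]=0;m[:,272:]=0;m[:120]=0;m[212:]=0
cs,_=cv2.findContours(m,0,1);k=max(cs,key=cv2.contourArea);r=cv2.minAreaRect(k);print("shelf",r);print(cast("top",cv2.boxPoints(r),.07))
E
```

```text
[[ 0.52221123 -0.27158833  0.026     ]] [[0.63919074 0.1548492  0.074     ]]
holder ((348.7730407714844, 195.43458557128906), (24.20680046081543, 19.558391571044922), 37.87498474121094) 396.5
shelf ((196.12936401367188, 166.63624572753906), (75.20829772949219, 135.38516235351562), 87.07927703857422)
[[ 0.67265319  0.34141004  0.07      ]
 [ 0.70362319 -0.01958273  0.07      ]
 [ 0.50109526 -0.03550057  0.07      ]
 [ 0.47243789  0.32288241  0.07      ]]
```

View pics/crop0.png

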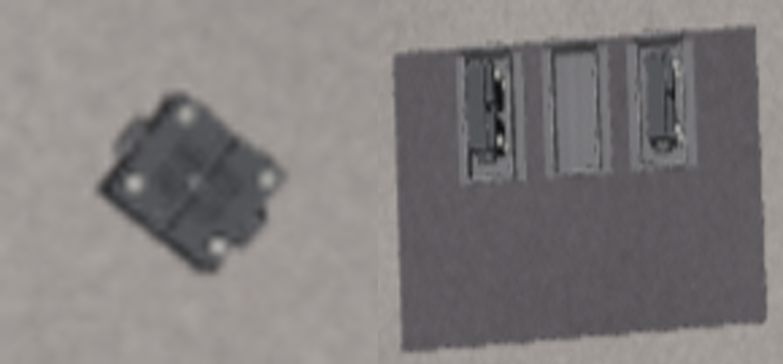

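The crop shows the grey holder with four white pins at crop px (187,115), (134,183), (268,179) and (217,245). Its heads point upper-left and lower-right, so this is the target. The middle stand is empty. Next I get the pose from the pins and the bay from its edges.

Run:
```python
from h import *
p=(np.array([[187,115],[134,183],[268,179],[217,245]])+.5)/7-.5+[322,170]
w=cast("top",p,.032)[:,:2];c=w.mean(0)
ax=(w[0]-w[1]+w[2]-w[3])/2; ay=(w[3]-w[1]+w[2]-w[0])/2
print("c",c,"len",np.hypot(*ax),np.hypot(*ay),"ang x",np.degrees(np.arctan2(ax[1],ax[0])),"ang y",np.degrees(np.arctan2(ay[1],ay[0])))
b=np.array([[553,54],[598,51],[600,168],[557,172]]) # floor corners in crop
q=np.c_[(b[:,0]-378+.5)/2.7-.5+122,(b[:,1]+.5)/4-.5+120]
W=cast("top",q,.078);print("bay",W[:,:2],W.mean(0))
s=np.radians(4.7);E=np.array([.4868,.1437]);X=np.array([np.cos(s),np.sin(s)])
print("bay pred dir: lateral of bay", (W.mean(0)[:2]-E)@X,(W.mean(0)[:2]-E)@[-X[1],X[0]])
o=env.get_obs();y=np.radians(o["tool_rot"][2]);d=c-o["tool_pos"][:2]
print("tx,ty mm",1e3*d@[np.cos(y),np.sin(y)],1e3*d@[np.sin(y),-np.cos(y)])
```

```text
c [ 0.52388244 -0.27381687] len 0.03415327640046618 0.04126806840375656 ang x -36.70435387406254 ang y -125.91609779881735
bay [[0.6749052  0.18080481]
 [0.67841051 0.13664924]
 [0.60015956 0.13201819]
 [0.59615938 0.1740627 ]] [0.63740866 0.15588373 0.078     ]
bay pred dir: lateral of bay 0.15110054117137114 -0.00019788504274364586
tx,ty mm 376.98604606858197 -194.09656924022966
```

```bash
python3 -m pendant '[{"tx":0.75,"ty":-0.39},{"tx":0.75,"ty":-0.39},{"tx":0.75,"ty":-0.39},{"tx":0.75,"ty":-0.39},{"tx":0.75,"ty":-0.39},{"tx":0.75,"ty":-0.39},{"tx":0.75,"ty":-0.39},{"tx":0.75,"ty":-0.39},{"tx":0.75,"ty":-0.39},{"tx":0.75,"ty":-0.39}]' 20
python3 -m pendant '[{"spin":1},{"spin":1},{"spin":1},{"spin":1},{"spin":1},{"spin":1},{"spin":1},{"spin":1},{"spin":1},{"spin":1}]'
python3 -m pendant '[{"spin":1,"tz":0.3},{"spin":1,"tz":0.3},{"spin":1,"tz":0.3},{"spin":1,"tz":0.3},{"spin":0.8,"tz":0.3},{}]'
```

```text
invalid input at $[0]: expected keys tx, ty, tz, spin, claw
invalid input at $[0]: expected keys tx, ty, tz, spin, claw
invalid input at $[0]: expected keys tx, ty, tz, spin, claw
```

```bash
python3 -m pendant '[{"tx":0.75,"ty":-0.39,"tz":0,"spin":0,"claw":0},{"tx":0.75,"ty":-0.39,"tz":0,"spin":0,"claw":0},{"tx":0.75,"ty":-0.39,"tz":0,"spin":0,"claw":0},{"tx":0.75,"ty":-0.39,"tz":0,"spin":0,"claw":0},{"tx":0.75,"ty":-0.39,"tz":0,"spin":0,"claw":0},{"tx":0.75,"ty":-0.39,"tz":0,"spin":0,"claw":0},{"tx":0.75,"ty":-0.39,"tz":0,"spin":0,"claw":0},{"tx":0.75,"ty":-0.39,"tz":0,"spin":0,"claw":0},{"tx":0.75,"ty":-0.39,"tz":0,"spin":0,"claw":0},{"tx":0.75,"ty":-0.39,"tz":0,"spin":0,"claw":0}]' 20
python3 -m pendant '[{"tx":0,"ty":0,"tz":0,"spin":1,"claw":0},{"tx":0,"ty":0,"tz":0,"spin":1,"claw":0},{"tx":0,"ty":0,"tz":0,"spin":1,"claw":0},{"tx":0,"ty":0,"tz":0,"spin":1,"claw":0},{"tx":0,"ty":0,"tz":0,"spin":1,"claw":0},{"tx":0,"ty":0,"tz":0,"spin":1,"claw":0},{"tx":0,"ty":0,"tz":0,"spin":1,"claw":0},{"tx":0,"ty":0,"tz":0,"spin":1,"claw":0},{"tx":0,"ty":0,"tz":0,"spin":1,"claw":0},{"tx":0,"ty":0,"tz":0,"spin":1,"claw":0}]'
python3 -m pendant '[{"tx":0,"ty":0,"tz":0.3,"spin":1,"claw":0},{"tx":0,"ty":0,"tz":0.3,"spin":1,"claw":0},{"tx":0,"ty":0,"tz":0.3,"spin":1,"claw":0},{"tx":0,"ty":0,"tz":0.3,"spin":1,"claw":0},{"tx":0,"ty":0,"tz":0.3,"spin":0.8,"claw":0},{"tx":0,"ty":0,"tz":0,"spin":0,"claw":0}]'
```

```text
time_s: 1.35
tool_pos: [0.5224, -0.2731, 0.2015]
tool_rot: [-180.0, 0.0, 22.8]
force: [0.9, 0.2, 0.1]
grip_width: 0.0869
grasp_force: 0.0
time_s: 2.6
tool_pos: [0.5216, -0.2741, 0.2014]
tool_rot: [-180.0, 0.1, -17.3]
force: [0.5, -0.9, 0.3]
grip_width: 0.0872
grasp_force: 0.0
time_s: 3.35
tool_pos: [0.5207, -0.2737, 0.1253]
tool_rot: [180.0, 0.2, -36.4]
force: [-1.1, 0.1, 0.1]
grip_width: 0.087
grasp_force: 0.0
```

```bash
python3 -m pendant '[{"tx":0.05,"ty":-0.04,"tz":0.4,"spin":0,"claw":0},{"tx":0,"ty":0,"tz":0.4,"spin":0,"claw":0},{"tx":0,"ty":0,"tz":0.4,"spin":0,"claw":0},{"tx":0,"ty":0,"tz":0.4,"spin":0,"claw":0},{"tx":0,"ty":0,"tz":0.4,"spin":0,"claw":0},{"tx":0,"ty":0,"tz":0.1,"spin":0,"claw":0},{"tx":0,"ty":0,"tz":0,"spin":0,"claw":0}]'
python3 - <<'E'
from h import *
im=cams.read_camera("side")[...,::-1]
u,v=proj("side",[.522,-.273,.03])[0].astype(int);print(u,v)
cv2.imwrite("pics/s1.png",cv2.resize(im[v-45:v+45,u-60:u+60],None,fx=6,fy=6,interpolation=cv2.INTER_CUBIC))
E
```

```text
time_s: 4.22
tool_pos: [0.5252, -0.2741, 0.0217]
tool_rot: [180.0, 0.0, -36.4]
force: [-1.2, -0.1, -0.1]
grip_width: 0.0871
grasp_force: 0.0
283 151
```

View pics/s1.png

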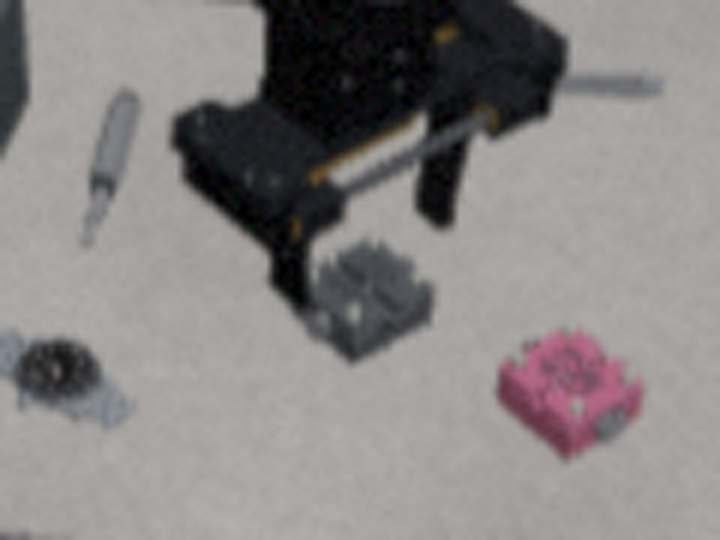

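The crop shows the gripper straddling the grey holder. The near head is at (320,325), while the near fingertip is at (305,305) and the far one at (440,225). That suggests a small offset, so I check it with rays.

Run:
```python
from h import *
f=lambda a:(np.array(a)+.5)/6-.5+[223,106]
print("near head",cast("side",f([[318,325]]),.013)); print("tips",cast("side",f([[300,305],[440,226]]),.006))
print("bottom corner",cast("side",f([[352,362]]),0.0))
print("pin/top: front corners",cast("side",f([[432,295],[352,325]]),.026))
# predicted
c=np.array([.5239,-.2738]);a=np.radians(-36.4);X=np.array([np.cos(a),np.sin(a)]);Y=np.array([-X[1],X[0]])
for n,P in dict(nearhead=np.r_[c+33*Y/1e3,.013],corner0=np.r_[c-.025*X+.027*Y,0],c26=np.r_[c-.025*X-.027*Y,.026]).items(): print(n,P,(proj("side",P)[0]-[223,106])*6)
t=np.array([.5252,-.2741])
for k in(45,51,58,-45,-58):print("tip",k,(proj("side",np.r_[t+k/1e3*Y,.0047])[0]-[223,106])*6)
```

```text
near head [[ 0.539953   -0.24785045  0.013     ]]
tips [[ 0.55397037 -0.2670712   0.006     ]
 [ 0.49669687 -0.34661216  0.006     ]]
bottom corner [[ 0.51952651 -0.239391    0.        ]]
pin/top: front corners [[ 0.48644136 -0.27146983  0.026     ]
 [ 0.52068182 -0.23907164  0.026     ]]
nearhead [ 0.54348282 -0.2472385   0.013     ] [308.5003927 322.0140873]
corner0 [ 0.51979997 -0.2372324   0.        ] [348.01332117 362.26234644]
c26 [ 0.48775535 -0.28069666  0.026     ] [430.75370626 280.10403565]
tip 45 [287.59199004 342.9841341 ]
tip 51 [278.52376349 348.04684678]
tip 58 [267.90140039 353.9772205 ]
tip -45 [419.68102501 269.23996496]
tip -58 [438.17076323 258.91730356]
```

The rays confirm the holder pose to about 3 mm. The fingertips look higher than nominal, and the closing width will settle that (66 mm means heads, 54 mm means body).

```bash
python3 -m pendant '[{"tx":0,"ty":0,"tz":0.04,"spin":0,"claw":0},{"tx":0,"ty":0,"tz":0,"spin":0,"claw":0.5},{"tx":0,"ty":0,"tz":0,"spin":0,"claw":1},{"tx":0,"ty":0,"tz":0,"spin":0,"claw":1},{"tx":0,"ty":0,"tz":0,"spin":0,"claw":1},{"tx":0,"ty":0,"tz":0,"spin":0,"claw":1}]' 20
python3 - <<'E'
from h import *
im=cams.read_camera("side")[...,::-1]
cv2.imwrite("pics/s2.png",cv2.resize(im[106:196,223:343],None,fx=6,fy=6,interpolation=cv2.INTER_CUBIC))
E
```

```text
time_s: 5.03
tool_pos: [0.5252, -0.2741, 0.02]
tool_rot: [180.0, -0.0, -36.4]
force: [0.2, 0.6, 0.1]
grip_width: 0.0451
grasp_force: 0.0
```

View pics/s2.png

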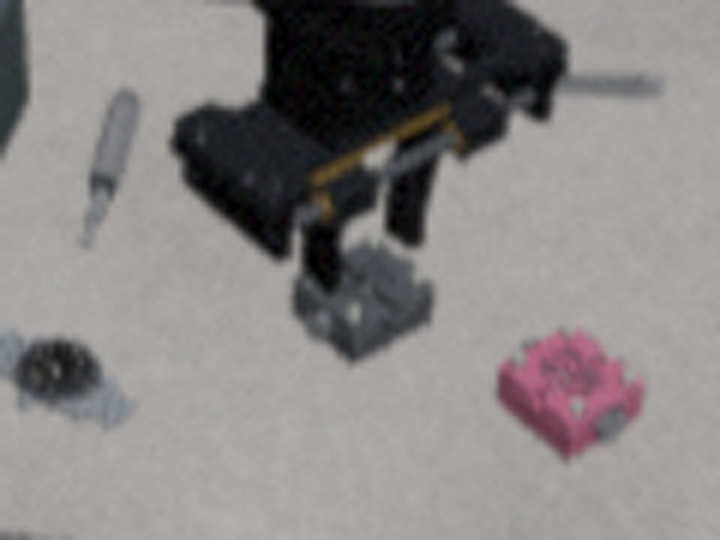

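Grip width went below 54 mm with no force. Near tip (322,290) and far tip (410,245) sit above or behind the holder, so the tips are off from nominal. I open and measure the offset from both views.

```bash
python3 -m pendant '[{"tx":0,"ty":0,"tz":0,"spin":0,"claw":0},{"tx":0,"ty":0,"tz":0,"spin":0,"claw":0},{"tx":0,"ty":0,"tz":0,"spin":0,"claw":0}]'
python3 - <<'E'
from h import *
f=lambda a:(np.array(a)+.5)/6-.5+[223,106]
for z in(.003,.015,.02,.025,.03,.035):
    w=cast("side",f([[322,290],[410,245]]),z)[:,:2];w2=cast("side",f([[305,305],[440,226]]),z)[:,:2]
    print(z,"closed45 mid",w.mean(0).round(4),"sep",np.hypot(*(w[0]-w[1])).round(4)," open mid",w2.mean(0).round(4))
t=cams.read_camera("top")[...,::-1];u,v=proj("top",[.524,-.274,.03])[0].astype(int)
cv2.imwrite("pics/t2.png",cv2.resize(t[v-45:v+45,u-60:u+60],None,fx=6,fy=6,interpolation=cv2.INTER_CUBIC));print(u,v)
E
```

```text
time_s: 5.45
tool_pos: [0.5251, -0.2741, 0.02]
tool_rot: [180.0, -0.0, -36.4]
force: [-0.7, -0.5, 0.6]
grip_width: 0.0632
grasp_force: 0.0
0.003 closed45 mid [ 0.5279 -0.3076] sep 0.0594  open mid [ 0.5247 -0.3104]
0.015 closed45 mid [ 0.5255 -0.2946] sep 0.0586  open mid [ 0.5223 -0.2974]
0.02 closed45 mid [ 0.5245 -0.2892] sep 0.0583  open mid [ 0.5214 -0.292 ]
0.025 closed45 mid [ 0.5235 -0.2838] sep 0.058  open mid [ 0.5204 -0.2866]
0.03 closed45 mid [ 0.5225 -0.2784] sep 0.0577  open mid [ 0.5194 -0.2812]
0.035 closed45 mid [ 0.5215 -0.273 ] sep 0.0573  open mid [ 0.5184 -0.2757]
350 195
```

View pics/t2.png

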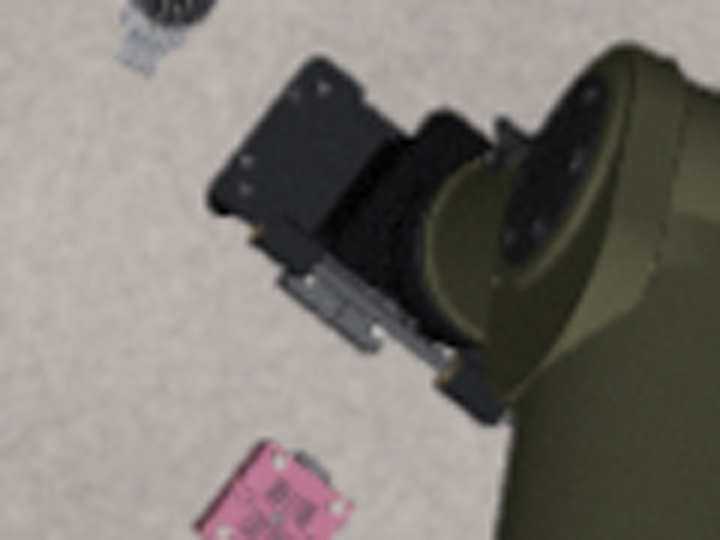

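Run:
```python
from h import *
f=lambda a:(np.array(a)+.5)/6-.5+[290,150]
g=lambda a:(np.array(a)+.5)/6-.5+[223,106]
c=cams.camera_info("top");R=cv2.Rodrigues(c["rvec"])[0];print("cam",-R.T@c["tvec"])
c=cams.camera_info("side");R=cv2.Rodrigues(c["rvec"])[0];print("cams",-R.T@c["tvec"])
for z in(.06,.08,.1):print(z,cast("top",f([[285,250],[470,395]]),z).mean(0), "body",cast("top",f([[320,60],[212,195],[300,235]]),z)[:,:2].round(3).tolist())
# holder near edge seen now
print("holder corners",cast("top",f([[280,280],[375,350]]),.026))
print("carriage side", [cast("side",g([[335,200],[475,140]]),z).mean(0).round(4) for z in(.06,.08,.1)])
t=np.array([.5251,-.2741])
print("TCP proj top crop",(proj("top",np.r_[t,.02])[0]-[290,150])*6,(proj("top",np.r_[t,.08])[0]-[290,150])*6,"side",(proj("side",np.r_[t,.02])[0]-[223,106])*6,(proj("side",np.r_[t,.08])[0]-[223,106])*6)
```

```text
cam [0.47653339 0.01448528 1.12373369]
cams [0.34343339 0.70040183 0.93467367]
0.06 [ 0.50111422 -0.27267567  0.06      ] body [[0.62, -0.244], [0.557, -0.196], [0.54, -0.237]]
0.08 [ 0.50065206 -0.26727656  0.08      ] body [[0.617, -0.239], [0.555, -0.192], [0.539, -0.232]]
0.1 [ 0.5001899  -0.26187744  0.1       ] body [[0.614, -0.234], [0.554, -0.188], [0.537, -0.227]]
holder corners [[ 0.52045647 -0.2355708   0.026     ]
 [ 0.48899712 -0.28091751  0.026     ]]
carriage side [array([ 0.5137, -0.3234,  0.06  ]), array([ 0.5098, -0.3   ,  0.08  ]), array([ 0.5059, -0.2766,  0.1   ])]
TCP proj top crop [356.10133211 270.46106749] [391.16656316 265.57249524] side [356.14893709 283.8478092 ] [361.9505082 194.6083048]
```

The holder is untouched at its measured pose. Laterally the gripper is centred, but both views put the fingertips about 30 mm higher than the nominal tip length implies. I open fully and feel down to the bench in small steps, watching the force.

```bash
python3 -m pendant '[{"tx":0,"ty":0,"tz":0,"spin":0,"claw":0},{"tx":0,"ty":0,"tz":0,"spin":0,"claw":0},{"tx":0,"ty":0,"tz":0,"spin":0,"claw":0}]'
python3 -m pendant '[{"tx":0,"ty":0,"tz":0.1,"spin":0,"claw":0},{"tx":0,"ty":0,"tz":0.1,"spin":0,"claw":0},{"tx":0,"ty":0,"tz":0.1,"spin":0,"claw":0},{"tx":0,"ty":0,"tz":0,"spin":0,"claw":0}]'
```

```text
time_s: 5.88
tool_pos: [0.5252, -0.2741, 0.02]
tool_rot: [180.0, -0.0, -36.4]
force: [-0.3, -0.2, -0.3]
grip_width: 0.086
grasp_force: 0.0
time_s: 6.38
tool_pos: [0.5246, -0.2738, 0.0042]
tool_rot: [180.0, 0.1, -36.4]
force: [-0.8, 0.0, -0.8]
grip_width: 0.0872
grasp_force: 0.0
```

```bash
python3 -m pendant '[{"tx":0,"ty":0,"tz":0.08,"spin":0,"claw":0},{"tx":0,"ty":0,"tz":0,"spin":0,"claw":0}]'; python3 -m pendant '[{"tx":0,"ty":0,"tz":0.06,"spin":0,"claw":0},{"tx":0,"ty":0,"tz":0,"spin":0,"claw":0}]'
python3 - <<'E'
from h import *
im=cams.read_camera("side")[...,::-1]
cv2.imwrite("pics/s3.png",cv2.resize(im[106:196,223:343],None,fx=6,fy=6,interpolation=cv2.INTER_CUBIC))
E
```

```text
time_s: 6.62
tool_pos: [0.525, -0.274, 0.0007]
tool_rot: [180.0, 0.0, -36.4]
force: [-0.1, -0.2, -0.9]
grip_width: 0.0866
grasp_force: 0.0
time_s: 6.88
tool_pos: [0.525, -0.274, -0.0023]
tool_rot: [180.0, 0.0, -36.4]
force: [0.1, -0.2, -0.3]
grip_width: 0.0869
grasp_force: 0.0
```

View pics/s3.png

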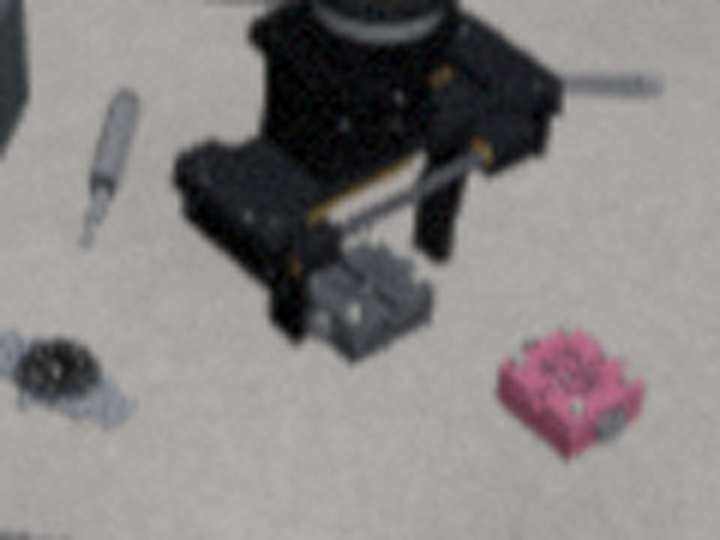

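The near tip is now at (298,340) and the far tip at (437,260), both about 6 mm above the bench beside the heads. So true tip height ≈ reported z + 9 mm. I go down 3 mm more and close.

```bash
python3 -m pendant '[{"tx":0,"ty":0,"tz":0.06,"spin":0,"claw":0},{"tx":0,"ty":0,"tz":0,"spin":0,"claw":0}]';  python3 -m pendant '[{"tx":0,"ty":0,"tz":0,"spin":0,"claw":0.3},{"tx":0,"ty":0,"tz":0,"spin":0,"claw":0.6},{"tx":0,"ty":0,"tz":0,"spin":0,"claw":1},{"tx":0,"ty":0,"tz":0,"spin":0,"claw":1},{"tx":0,"ty":0,"tz":0,"spin":0,"claw":1}]' 20
```

```text
time_s: 7.18
tool_pos: [0.5249, -0.274, -0.0053]
tool_rot: [180.0, 0.0, -36.4]
force: [-0.1, -0.4, -0.9]
grip_width: 0.0871
grasp_force: 0.0
time_s: 7.8
tool_pos: [0.5251, -0.2742, -0.005]
tool_rot: [180.0, -0.0, -36.4]
force: [0.1, -0.6, -0.3]
grip_width: 0.0654
grasp_force: 20.0
```

Held by the heads (65 mm, 20 N). I lift 100 mm, turn to the shelf yaw and carry it in front of the shelf edge.

```bash
python3 -m pendant '[{"tx":0,"ty":0,"tz":-0.2,"spin":0,"claw":1},{"tx":0,"ty":0,"tz":-0.4,"spin":0,"claw":1},{"tx":0,"ty":0,"tz":-0.4,"spin":0,"claw":1},{"tx":0,"ty":0,"tz":-0.4,"spin":0,"claw":1},{"tx":0,"ty":0,"tz":-0.4,"spin":0,"claw":1},{"tx":0,"ty":0,"tz":-0.2,"spin":0,"claw":1}]'
python3 -m pendant '[{"tx":-0.3,"ty":-0.25,"tz":0,"spin":0,"claw":1},{"tx":-0.6,"ty":-0.5,"tz":0,"spin":0,"claw":1},{"tx":-0.6,"ty":-0.5,"tz":0,"spin":0,"claw":1},{"tx":-0.6,"ty":-0.55,"tz":0,"spin":0,"claw":1},{"tx":-0.7,"ty":-0.6,"tz":0,"spin":0,"claw":1},{"tx":-0.7,"ty":-0.6,"tz":0,"spin":0,"claw":1},{"tx":-0.7,"ty":-0.6,"tz":0,"spin":0,"claw":1},{"tx":-0.6,"ty":-0.55,"tz":0,"spin":0,"claw":1},{"tx":-0.6,"ty":-0.5,"tz":0,"spin":0,"claw":1},{"tx":-0.4,"ty":-0.35,"tz":0,"spin":0,"claw":1}]'
python3 -m pendant '[{"tx":0,"ty":0,"tz":0,"spin":-1,"claw":1},{"tx":0,"ty":0,"tz":0,"spin":-1,"claw":1},{"tx":0,"ty":0,"tz":0,"spin":-1,"claw":1},{"tx":0,"ty":0,"tz":0,"spin":-1,"claw":1},{"tx":0,"ty":0,"tz":0,"spin":-1,"claw":1},{"tx":0,"ty":0,"tz":0,"spin":-1,"claw":1},{"tx":0,"ty":0,"tz":0,"spin":-1,"claw":1},{"tx":0,"ty":0,"tz":0,"spin":-1,"claw":1},{"tx":0,"ty":0,"tz":0,"spin":-1,"claw":1},{"tx":0,"ty":0,"tz":0,"spin":-1,"claw":1}]'
python3 -m pendant '[{"tx":0,"ty":0,"tz":0,"spin":-0.3,"claw":1},{"tx":0,"ty":0,"tz":0,"spin":0,"claw":1}]'
python3 - <<'E'
from h import *
o=env.get_obs();s=np.radians(4.7);E=np.array([.4868,.1437]);X=np.array([np.cos(s),np.sin(s)])
print("d",(E-o["tool_pos"][:2])@X,"lat",(o["tool_pos"][:2]-E)@[-X[1],X[0]])
im=cams.read_camera("side")[...,::-1];t=cams.read_camera("top")[...,::-1]
u,v=proj("side",np.r_[o["tool_pos"][:2],.11])[0].astype(int);u2,v2=proj("top",np.r_[o["tool_pos"][:2],.11])[0].astype(int)
print(u,v,u2,v2)
cv2.imwrite("pics/s4.png",np.hstack([cv2.resize(i[b-50:b+50,a-40:a+40],None,fx=5,fy=5,interpolation=cv2.INTER_CUBIC) for i,a,b in((im,u,v),(t,u2,v2))]))
E
```

```text
time_s: 8.55
tool_pos: [0.5259, -0.2746, 0.0971]
tool_rot: [-180.0, -0.1, -36.4]
force: [-0.5, 0.2, -1.2]
grip_width: 0.0654
grasp_force: 20.0
time_s: 9.8
tool_pos: [0.4375, 0.1018, 0.0939]
tool_rot: [179.9, 0.1, -36.2]
force: [0.8, 0.2, -1.0]
grip_width: 0.0651
grasp_force: 20.0
time_s: 11.05
tool_pos: [0.4381, 0.0999, 0.0938]
tool_rot: [180.0, 0.1, 3.8]
force: [-1.2, 0.5, -1.9]
grip_width: 0.0654
grasp_force: 20.0
time_s: 11.3
tool_pos: [0.4392, 0.0995, 0.0944]
tool_rot: [180.0, 0.1, 4.8]
force: [0.4, -0.3, -1.6]
grip_width: 0.0651
grasp_force: 20.0
d 0.05105021299152492 lat -0.04011359331087461
283 236 213 223
```

View pics/s4.png

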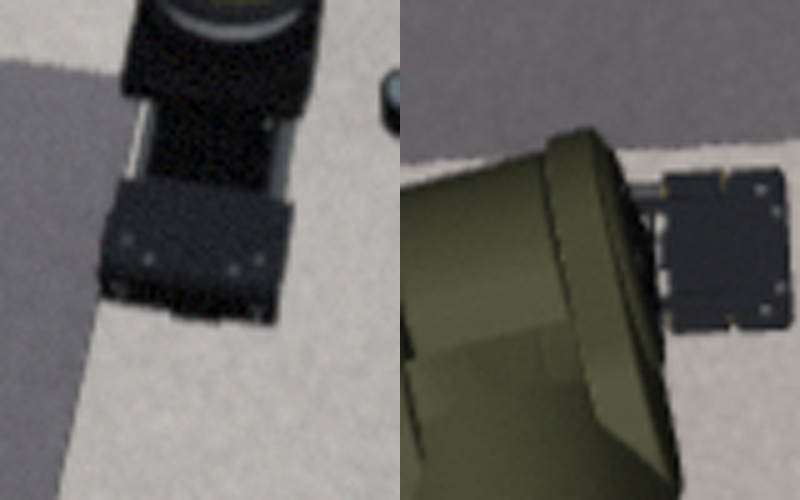

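Both views are blocked by the gripper body, so I rely on force from here. I move to d = 18 mm over the edge and come down slowly.

```bash
python3 -m pendant '[{"tx":0.33,"ty":0,"tz":0.1,"spin":0,"claw":1},{"tx":0.33,"ty":0,"tz":0.1,"spin":0,"claw":1},{"tx":0,"ty":0,"tz":0.1,"spin":0,"claw":1},{"tx":0,"ty":0,"tz":0,"spin":0,"claw":1}]'
for i in 1; do python3 -m pendant '[{"tx":0,"ty":0,"tz":0.1,"spin":0,"claw":1},{"tx":0,"ty":0,"tz":0.1,"spin":0,"claw":1},{"tx":0,"ty":0,"tz":0.1,"spin":0,"claw":1}]'; python3 -m pendant '[{"tx":0,"ty":0,"tz":0.1,"spin":0,"claw":1}]'; python3 -m pendant '[{"tx":0,"ty":0,"tz":0.1,"spin":0,"claw":1}]';  python3 -m pendant '[{"tx":0,"ty":0,"tz":0.1,"spin":0,"claw":1}]'; done
```

```text
time_s: 11.9
tool_pos: [0.4717, 0.1019, 0.0792]
tool_rot: [180.0, 0.1, 4.8]
force: [-0.7, -0.0, -2.2]
grip_width: 0.0653
grasp_force: 20.0
time_s: 12.28
tool_pos: [0.4728, 0.1018, 0.0646]
tool_rot: [180.0, 0.0, 4.8]
force: [-3.0, -0.2, 2.9]
grip_width: 0.0655
grasp_force: 20.0
time_s: 12.4
tool_pos: [0.4712, 0.1017, 0.06]
tool_rot: [179.9, 0.2, 4.8]
force: [-7.9, -1.3, 7.9]
grip_width: 0.0656
grasp_force: 20.0
time_s: 12.52
tool_pos: [0.4704, 0.1017, 0.0546]
tool_rot: [179.9, 0.3, 4.8]
force: [-7.5, -0.3, 6.6]
grip_width: 0.0656
grasp_force: 20.0
time_s: 12.65
tool_pos: [0.4703, 0.1017, 0.0494]
tool_rot: [179.9, 0.3, 4.8]
force: [-6.9, -0.1, 4.1]
grip_width: 0.0657
grasp_force: 20.0
```

```bash
python3 -m pendant '[{"tx":0,"ty":0,"tz":0.1,"spin":0,"claw":1},{"tx":0,"ty":0,"tz":0.1,"spin":0,"claw":1},{"tx":0,"ty":0,"tz":0.06,"spin":0,"claw":1}]'; python3 -m pendant '[{"tx":0.04,"ty":0,"tz":0,"spin":0,"claw":1},{"tx":0.04,"ty":0,"tz":0,"spin":0,"claw":1}]'; python3 -m pendant '[{"tx":0.03,"ty":0,"tz":0,"spin":0,"claw":1},{"tx":0,"ty":0,"tz":0,"spin":0,"claw":1}]'
```

```text
time_s: 13.02
tool_pos: [0.473, 0.102, 0.0368]
tool_rot: [180.0, 0.0, 4.8]
force: [-3.2, 0.3, 2.4]
grip_width: 0.0657
grasp_force: 20.0
time_s: 13.28
tool_pos: [0.4738, 0.102, 0.0356]
tool_rot: [180.0, 0.4, 4.8]
force: [-9.1, 0.2, -0.1]
grip_width: 0.0659
grasp_force: 20.0
time_s: 13.52
tool_pos: [0.4743, 0.102, 0.035]
tool_rot: [180.0, 0.5, 4.8]
force: [-8.8, -0.1, -0.4]
grip_width: 0.0656
grasp_force: 20.0
```

```bash
python3 -m pendant '[{"tx":0.05,"ty":0,"tz":0,"spin":0,"claw":1},{"tx":0,"ty":0,"tz":0,"spin":0,"claw":1}]'; python3 -m pendant '[{"tx":0.05,"ty":0,"tz":0,"spin":0,"claw":1},{"tx":0,"ty":0,"tz":0,"spin":0,"claw":1}]'; python3 -m pendant '[{"tx":0.05,"ty":0,"tz":0,"spin":0,"claw":1},{"tx":0,"ty":0,"tz":0,"spin":0,"claw":1}]'
```

```text
time_s: 13.78
tool_pos: [0.4753, 0.1021, 0.0342]
tool_rot: [180.0, 0.7, 4.8]
force: [-9.6, -0.3, -2.7]
grip_width: 0.0661
grasp_force: 20.0
time_s: 14.02
tool_pos: [0.4763, 0.1022, 0.0334]
tool_rot: [180.0, 0.8, 4.8]
force: [-13.1, -0.5, -3.4]
grip_width: 0.066
grasp_force: 20.0
time_s: 14.28
tool_pos: [0.4782, 0.1023, 0.033]
tool_rot: [179.9, 0.9, 4.8]
force: [-12.5, 0.1, -5.7]
grip_width: 0.0656
grasp_force: 20.0
```

Past vertical: the contact force has tilted below horizontal, and step 1's angle is held. Now I back off the shelf and lower it to the bench.

```bash
python3 -m pendant '[{"tx":-0.2,"ty":0,"tz":0,"spin":0,"claw":1},{"tx":-0.4,"ty":0,"tz":0,"spin":0,"claw":1},{"tx":-0.4,"ty":0,"tz":0,"spin":0,"claw":1},{"tx":-0.14,"ty":0,"tz":0,"spin":0,"claw":1},{"tx":0,"ty":0,"tz":0.2,"spin":0,"claw":1},{"tx":0,"ty":0,"tz":0.2,"spin":0,"claw":1},{"tx":0,"ty":0,"tz":0,"spin":0,"claw":1}]'; python3 -m pendant '[{"tx":0,"ty":0,"tz":0.1,"spin":0,"claw":1},{"tx":0,"ty":0,"tz":0,"spin":0,"claw":1}]'; python3 -m pendant '[{"tx":0,"ty":0,"tz":0.06,"spin":0,"claw":1},{"tx":0,"ty":0,"tz":0,"spin":0,"claw":1}]'
```

```text
time_s: 15.15
tool_pos: [0.4286, 0.0983, 0.0157]
tool_rot: [-180.0, 0.1, 4.8]
force: [0.3, -0.5, -1.8]
grip_width: 0.0656
grasp_force: 20.0
time_s: 15.4
tool_pos: [0.429, 0.0983, 0.0115]
tool_rot: [-180.0, 0.0, 4.8]
force: [0.2, 0.1, -1.7]
grip_width: 0.0657
grasp_force: 20.0
time_s: 15.65
tool_pos: [0.4291, 0.0983, 0.0088]
tool_rot: [180.0, 0.0, 4.8]
force: [0.1, 0.6, -1.4]
grip_width: 0.0654
grasp_force: 20.0
```

```bash
python3 -m pendant '[{"tx":0,"ty":0,"tz":0.05,"spin":0,"claw":1},{"tx":0,"ty":0,"tz":0,"spin":0,"claw":1}]'; python3 -m pendant '[{"tx":0,"ty":0,"tz":0.05,"spin":0,"claw":1},{"tx":0,"ty":0,"tz":0,"spin":0,"claw":1}]';python3 -m pendant '[{"tx":0,"ty":0,"tz":0.05,"spin":0,"claw":1},{"tx":0,"ty":0,"tz":0,"spin":0,"claw":1}]'
```

```text
time_s: 15.9
tool_pos: [0.4296, 0.0984, 0.007]
tool_rot: [180.0, -0.0, 4.8]
force: [-2.0, -0.8, 4.6]
grip_width: 0.0654
grasp_force: 20.0
time_s: 16.15
tool_pos: [0.431, 0.0984, 0.0064]
tool_rot: [179.9, -0.1, 4.8]
force: [-4.1, -1.0, 19.1]
grip_width: 0.0656
grasp_force: 20.0
time_s: 16.4
tool_pos: [0.4329, 0.0986, 0.0051]
tool_rot: [179.9, -0.3, 4.8]
force: [-4.1, -1.2, 24.7]
grip_width: 0.0655
grasp_force: 20.0
```

```bash
python3 -m pendant '[{"tx":0,"ty":0,"tz":-0.08,"spin":0,"claw":1},{"tx":0,"ty":0,"tz":0,"spin":0,"claw":0},{"tx":0,"ty":0,"tz":0,"spin":0,"claw":0},{"tx":0,"ty":0,"tz":0,"spin":0,"claw":0},{"tx":0,"ty":0,"tz":0,"spin":0,"claw":0},{"tx":0,"ty":0,"tz":0,"spin":0,"claw":0}]'; python3 -m pendant '[{"tx":0,"ty":0,"tz":-0.3,"spin":0,"claw":0},{"tx":0,"ty":0,"tz":-0.5,"spin":0,"claw":0},{"tx":0,"ty":0,"tz":-0.8,"spin":0,"claw":0},{"tx":0,"ty":0,"tz":-0.8,"spin":0,"claw":0},{"tx":0,"ty":0.9,"tz":0,"spin":0,"claw":0},{"tx":0,"ty":1,"tz":0,"spin":0,"claw":0},{"tx":0,"ty":1,"tz":0,"spin":0,"claw":0},{"tx":0,"ty":1,"tz":0,"spin":0,"claw":0},{"tx":0,"ty":0,"tz":0,"spin":0,"claw":0}]'
python3 - <<'E'
from h import *
s=cams.read_camera("side")[...,::-1];t=cams.read_camera("top")[...,::-1]
o=[]
for n,i in(("side",s),("top",t)):
    u,v=proj(n,[.43,.098,.03])[0].astype(int);print(n,u,v);cv2.imwrite(f"pics/f_{n}.png",i);o.append(cv2.resize(i[v-36:v+36,u-29:u+29],None,fx=6.8,fy=6.8,interpolation=cv2.INTER_CUBIC))
cv2.imwrite("pics/s5.png",np.hstack(o))
E
```

```text
time_s: 17.15
tool_pos: [0.4291, 0.0983, 0.0053]
tool_rot: [180.0, 0.0, 4.8]
force: [-0.6, 0.6, -0.5]
grip_width: 0.0867
grasp_force: 0.0
time_s: 18.27
tool_pos: [0.4455, -0.1001, 0.1265]
tool_rot: [179.9, -0.1, 4.4]
force: [0.6, 0.5, -0.1]
grip_width: 0.0871
grasp_force: 0.0
side 285 255
top 216 225
```

View pics/s5.png

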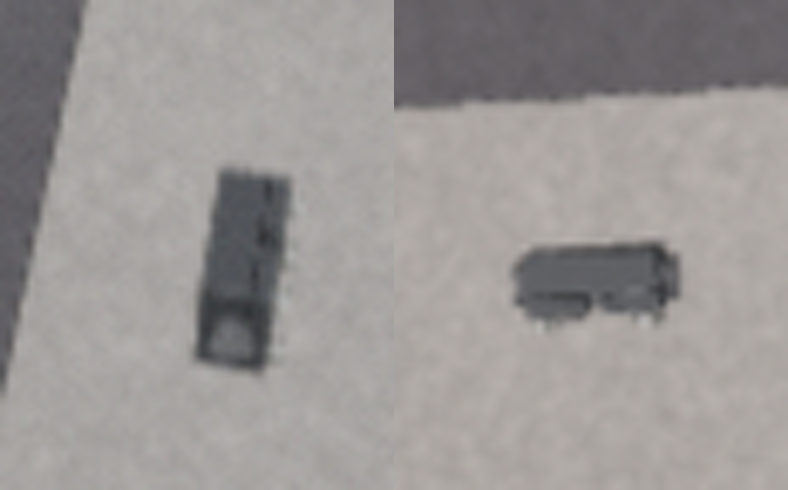

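The holder stands on its side with its pins facing the robot. In the side crop the top face runs (220,170)–(290,178)–(270,305)–(203,298) and the foot is at (197,358)–(262,370). In the top crop the top face spans (532,245)–(665,242), with pins along row 322.

Run:
```python
from h import *
s=lambda a:(np.array(a)+.5)/6.8-.5+[285-29,255-36]
t=lambda a:(np.array(a)-[394,0]+.5)/6.8-.5+[216-29,225-36]
w=cast("side",s([[220,170],[290,178],[270,305],[203,298]]),.05);print(w[:,:2].round(4).tolist(),w.mean(0))
b=cast("side",s([[197,358],[262,370]]),0);print("foot +y end",b[:,:2].round(4).tolist())
d=w[0]-w[3];print("yaw long",np.degrees(np.arctan2(d[0],-d[1])))
w=cast("top",t([[526,247],[658,243],[660,292],[522,300]]),.05);print("top",w[:,:2].round(4).tolist(),w.mean(0))
o=env.get_obs();y=np.radians(o["tool_rot"][2]);dd=np.array([.4291,.0983])-o["tool_pos"][:2];print("back tx,ty",1e3*dd@[np.cos(y),np.sin(y)],1e3*dd@[np.sin(y),-np.cos(y)])
```

```text
[[0.4313, 0.0744], [0.4058, 0.0711], [0.4015, 0.1266], [0.425, 0.13]] [0.41587068 0.10054629 0.05      ]
foot +y end [[0.4259, 0.1238], [0.4017, 0.1225]]
yaw long 6.449480782886598
top [[0.4314, 0.1237], [0.4344, 0.0712], [0.4149, 0.0698], [0.4103, 0.1246]] [0.42274758 0.09731478 0.05      ]
back tx,ty -0.4404096196990688 -194.78703741073554
```

The holder stands squarely at about (0.418, 0.098). I turn the tool 90° and bring the half-open fingers over it.

```bash
python3 -m pendant '[{"tx":0,"ty":0,"tz":0,"spin":-1,"claw":0.3},{"tx":0,"ty":0,"tz":0,"spin":-1,"claw":0.3},{"tx":0,"ty":0,"tz":0,"spin":-1,"claw":0.3},{"tx":0,"ty":0,"tz":0,"spin":-1,"claw":0.3},{"tx":0,"ty":0,"tz":0,"spin":-1,"claw":0.3},{"tx":0,"ty":0,"tz":0,"spin":-1,"claw":0.3},{"tx":0,"ty":0,"tz":0,"spin":-1,"claw":0.3},{"tx":0,"ty":0,"tz":0,"spin":-1,"claw":0.3},{"tx":0,"ty":0,"tz":0,"spin":-1,"claw":0.3},{"tx":0,"ty":0,"tz":0,"spin":-1,"claw":0.3}]' >/dev/null
python3 -m pendant '[{"tx":0,"ty":0,"tz":0,"spin":-1,"claw":0.3},{"tx":0,"ty":0,"tz":0,"spin":-1,"claw":0.3},{"tx":0,"ty":0,"tz":0,"spin":-1,"claw":0.3},{"tx":0,"ty":0,"tz":0,"spin":-1,"claw":0.3},{"tx":0,"ty":0,"tz":0,"spin":-1,"claw":0.3},{"tx":0,"ty":0,"tz":0,"spin":-1,"claw":0.3},{"tx":0,"ty":0,"tz":0,"spin":-1,"claw":0.3},{"tx":0,"ty":0,"tz":0,"spin":-1,"claw":0.3},{"tx":0,"ty":0,"tz":0,"spin":-1,"claw":0.3},{"tx":0,"ty":0,"tz":0,"spin":-1,"claw":0.3}]' >/dev/null
python3 -m pendant '[{"tx":0,"ty":0,"tz":0,"spin":-1,"claw":0.3},{"tx":0,"ty":0,"tz":0,"spin":-1,"claw":0.3},{"tx":0,"ty":0,"tz":0,"spin":-0.6,"claw":0.3},{"tx":0.5,"ty":-0.02,"tz":0,"spin":0,"claw":0.3},{"tx":1,"ty":-0.05,"tz":0,"spin":0,"claw":0.3},{"tx":1,"ty":-0.05,"tz":0,"spin":0,"claw":0.3},{"tx":1,"ty":-0.05,"tz":0,"spin":0,"claw":0.3},{"tx":0.5,"ty":-0.03,"tz":0,"spin":0,"claw":0.3},{"tx":0,"ty":0,"tz":0,"spin":0,"claw":0.3},{"tx":0,"ty":0,"tz":0,"spin":0,"claw":0.3}]'
```

```text
time_s: 22.12
tool_pos: [0.4173, 0.102, 0.1256]
tool_rot: [180.0, 0.0, 95.2]
force: [0.3, -1.0, 0.7]
grip_width: 0.0608
grasp_force: 0.0
```

```bash
python3 -m pendant '[{"tx":-0.07,"ty":0.02,"tz":0.3,"spin":0.1,"claw":0.3},{"tx":0,"ty":0,"tz":0.4,"spin":0,"claw":0.3},{"tx":0,"ty":0,"tz":0.4,"spin":0,"claw":0.3},{"tx":0,"ty":0,"tz":0.4,"spin":0,"claw":0.3},{"tx":0,"ty":0,"tz":0.3,"spin":0,"claw":0.3},{"tx":0,"ty":0,"tz":0.2,"spin":0,"claw":0.3},{"tx":0,"ty":0,"tz":0.15,"spin":0,"claw":0.3},{"tx":0,"ty":0,"tz":0,"spin":0,"claw":0.3}]'
python3 -m pendant '[{"tx":0,"ty":0,"tz":0,"spin":0,"claw":0.5},{"tx":0,"ty":0,"tz":0,"spin":0,"claw":0.65},{"tx":0,"ty":0,"tz":0,"spin":0,"claw":0.8},{"tx":0,"ty":0,"tz":0,"spin":0,"claw":1},{"tx":0,"ty":0,"tz":0,"spin":0,"claw":1},{"tx":0,"ty":0,"tz":0,"spin":0,"claw":1}]' 25
```

```text
time_s: 23.12
tool_pos: [0.4185, 0.0988, 0.0176]
tool_rot: [-180.0, -0.0, 94.8]
force: [-0.2, -0.6, 1.3]
grip_width: 0.061
grasp_force: 0.0
time_s: 23.88
tool_pos: [0.4187, 0.0988, 0.018]
tool_rot: [-180.0, 0.0, 94.8]
force: [-0.1, -0.6, 1.3]
grip_width: 0.026
grasp_force: 24.9
```

```bash
python3 -m pendant '[{"tx":0,"ty":0,"tz":-0.3,"spin":0,"claw":1},{"tx":0,"ty":0,"tz":-0.5,"spin":0,"claw":1},{"tx":0,"ty":0,"tz":-0.6,"spin":0,"claw":1},{"tx":0,"ty":0,"tz":-0.6,"spin":0,"claw":1},{"tx":0,"ty":0,"tz":-0.5,"spin":0,"claw":1},{"tx":0,"ty":0,"tz":0,"spin":1,"claw":1},{"tx":0,"ty":0,"tz":0,"spin":1,"claw":1},{"tx":0,"ty":0,"tz":0,"spin":1,"claw":1},{"tx":0,"ty":0,"tz":0,"spin":1,"claw":1},{"tx":0,"ty":0,"tz":0,"spin":1,"claw":1}]'
python3 - <<'E'
from h import *
g=cv2.cvtColor(cv2.imread("pics/top0.png"),cv2.COLOR_BGR2GRAY)
for r in(140,147,154):print(r,g[r-2:r+3,181:214].mean(0).round().astype(int).tolist())
print(g[124:172,194:200].mean(1).round().astype(int).tolist())
# predicted inner fin faces (top z=.092, foot .074), lip/back
s=np.radians(4.7);X=np.array([np.cos(s),np.sin(s)]);Y=np.array([-X[1],X[0]]);b=np.array([.6374,.1559])
for z in(.074,.092):
  print(z,proj("top",[np.r_[b+k*Y,z] for k in(.02,-.02)]).round(2).tolist())
print(proj("top",[np.r_[b+.039*X,.114],np.r_[b+.039*X,.074],np.r_[b-.039*X,.074],np.r_[b-.039*X,.082]]).round(2).tolist())
E
```

```text
time_s: 25.12
tool_pos: [0.4186, 0.099, 0.1436]
tool_rot: [180.0, -0.0, 74.7]
force: [-0.1, 0.9, -2.3]
grip_width: 0.0258
grasp_force: 24.9
140 [94, 98, 115, 118, 113, 89, 79, 112, 118, 118, 119, 121, 123, 123, 120, 119, 120, 121, 121, 120, 116, 124, 85, 110, 119, 118, 104, 92, 90, 89, 88, 90, 90]
147 [93, 91, 113, 118, 114, 123, 78, 108, 119, 119, 119, 121, 124, 124, 122, 119, 121, 122, 122, 120, 123, 123, 76, 103, 119, 118, 113, 94, 90, 90, 89, 88, 89]
154 [94, 94, 106, 116, 118, 125, 72, 91, 116, 118, 117, 119, 122, 124, 122, 119, 120, 122, 122, 121, 122, 111, 107, 89, 112, 119, 119, 100, 91, 88, 89, 90, 91]
[154, 155, 154, 156, 155, 137, 88, 63, 65, 98, 117, 120, 120, 120, 120, 121, 121, 120, 121, 121, 122, 121, 122, 121, 122, 122, 122, 122, 122, 122, 122, 121, 121, 121, 120, 120, 120, 118, 127, 100, 87, 90, 90, 92, 93, 93, 92, 94]
0.074 [[188.07, 148.02], [203.08, 147.29]]
0.092 [[187.05, 146.95], [202.33, 146.21]]
[[192.85, 130.18], [194.89, 133.18], [196.27, 162.17], [195.89, 161.81]]
```

Bay edges agree with the estimate to within 1 mm. I finish the turn and carry the holder over the bay.

```bash
python3 -m pendant '[{"tx":0,"ty":0,"tz":0,"spin":1,"claw":1},{"tx":0,"ty":0,"tz":0,"spin":1,"claw":1},{"tx":0,"ty":0,"tz":0,"spin":1,"claw":1},{"tx":0,"ty":0,"tz":0,"spin":1,"claw":1},{"tx":0,"ty":0,"tz":0,"spin":1,"claw":1},{"tx":0,"ty":0,"tz":0,"spin":1,"claw":1},{"tx":0,"ty":0,"tz":0,"spin":1,"claw":1},{"tx":0,"ty":0,"tz":0,"spin":1,"claw":1},{"tx":0,"ty":0,"tz":0,"spin":1,"claw":1},{"tx":0,"ty":0,"tz":0,"spin":1,"claw":1}]' >/dev/null
python3 -m pendant '[{"tx":0,"ty":0,"tz":0,"spin":1,"claw":1},{"tx":0,"ty":0,"tz":0,"spin":1,"claw":1},{"tx":0,"ty":0,"tz":0,"spin":1,"claw":1},{"tx":0,"ty":0,"tz":0,"spin":1,"claw":1},{"tx":0,"ty":0,"tz":0,"spin":1,"claw":1},{"tx":0,"ty":0,"tz":0,"spin":1,"claw":1},{"tx":0,"ty":0,"tz":0,"spin":1,"claw":1},{"tx":0,"ty":0,"tz":0,"spin":0.5,"claw":1},{"tx":0,"ty":0,"tz":0,"spin":0,"claw":1}]'
python3 - <<'E'
from h import *
o=env.get_obs();y=np.radians(o["tool_rot"][2]);d=np.array([.6376,.1529])-o["tool_pos"][:2]
print("tx,ty mm",1e3*d@[np.cos(y),np.sin(y)],1e3*d@[np.sin(y),-np.cos(y)])
E
```

```text
time_s: 27.5
tool_pos: [0.4187, 0.0989, 0.1433]
tool_rot: [180.0, -0.0, 4.8]
force: [0.6, 0.6, -1.5]
grip_width: 0.0256
grasp_force: 24.9
tx,ty mm 222.639769688379 -35.404882233225145
```

```bash
python3 -m pendant '[{"tx":0.3,"ty":-0.1,"tz":0,"spin":0,"claw":1},{"tx":0.6,"ty":-0.1,"tz":0,"spin":0,"claw":1},{"tx":0.6,"ty":-0.1,"tz":0,"spin":0,"claw":1},{"tx":0.7,"ty":-0.1,"tz":0,"spin":0,"claw":1},{"tx":0.7,"ty":-0.1,"tz":0,"spin":0,"claw":1},{"tx":0.6,"ty":-0.1,"tz":0,"spin":0,"claw":1},{"tx":0.6,"ty":-0.1,"tz":0,"spin":0,"claw":1},{"tx":0.35,"ty":-0.01,"tz":0,"spin":0,"claw":1},{"tx":0,"ty":0,"tz":0,"spin":0,"claw":1},{"tx":0,"ty":0,"tz":0,"spin":0,"claw":1}]'
python3 - <<'E'
from h import *
cv2.imwrite("pics/bs.png",cams.read_camera("side")[...,::-1]);cv2.imwrite("pics/bt.png",cams.read_camera("top")[...,::-1])
E
```

```text
time_s: 28.75
tool_pos: [0.6367, 0.1528, 0.1427]
tool_rot: [180.0, 0.1, 4.8]
force: [-0.7, 0.4, -1.1]
grip_width: 0.0256
grasp_force: 24.9
```

```bash
python3 -m pendant '[{"tx":0.02,"ty":0,"tz":0.3,"spin":0,"claw":1},{"tx":0,"ty":0,"tz":0.3,"spin":0,"claw":1},{"tx":0,"ty":0,"tz":0,"spin":0,"claw":1}]'; python3 -m pendant '[{"tx":0,"ty":0,"tz":0.1,"spin":0,"claw":1},{"tx":0,"ty":0,"tz":0.1,"spin":0,"claw":1},{"tx":0,"ty":0,"tz":0,"spin":0,"claw":1}]';  python3 -m pendant '[{"tx":0,"ty":0,"tz":0.06,"spin":0,"claw":1},{"tx":0,"ty":0,"tz":0.06,"spin":0,"claw":1},{"tx":0,"ty":0,"tz":0,"spin":0,"claw":1}]'
```

```text
time_s: 29.22
tool_pos: [0.6368, 0.1522, 0.1103]
tool_rot: [180.0, 0.2, 4.8]
force: [-0.1, 0.5, -2.0]
grip_width: 0.0257
grasp_force: 24.9
time_s: 29.6
tool_pos: [0.6383, 0.1528, 0.1025]
tool_rot: [180.0, 0.0, 4.8]
force: [-0.1, 0.0, -1.0]
grip_width: 0.0258
grasp_force: 24.9
time_s: 29.98
tool_pos: [0.6383, 0.1528, 0.0966]
tool_rot: [180.0, 0.0, 4.8]
force: [0.3, 0.2, -1.7]
grip_width: 0.0255
grasp_force: 24.9
```

No side forces, so it is between the fins. I finish lowering to the floor.

```bash
python3 -m pendant '[{"tx":0,"ty":0,"tz":0.06,"spin":0,"claw":1},{"tx":0,"ty":0,"tz":0,"spin":0,"claw":1}]'; python3 -m pendant '[{"tx":0,"ty":0,"tz":0.04,"spin":0,"claw":1},{"tx":0,"ty":0,"tz":0,"spin":0,"claw":1}]'; python3 -m pendant '[{"tx":0,"ty":0,"tz":0.02,"spin":0,"claw":1},{"tx":0,"ty":0,"tz":0,"spin":0,"claw":1}]'
```

```text
time_s: 30.22
tool_pos: [0.6383, 0.1528, 0.0936]
tool_rot: [180.0, 0.0, 4.8]
force: [0.1, -0.4, -0.9]
grip_width: 0.0253
grasp_force: 24.9
time_s: 30.48
tool_pos: [0.6387, 0.153, 0.0921]
tool_rot: [-180.0, -0.0, 4.8]
force: [-0.1, -0.3, -1.1]
grip_width: 0.0259
grasp_force: 24.9
time_s: 30.72
tool_pos: [0.6388, 0.1531, 0.092]
tool_rot: [180.0, -0.1, 4.8]
force: [-1.3, -0.6, 4.9]
grip_width: 0.0257
grasp_force: 24.9
```

```bash
python3 -m pendant '[{"tx":0,"ty":0,"tz":-0.02,"spin":0,"claw":1},{"tx":0,"ty":0,"tz":0,"spin":0,"claw":0.6},{"tx":0,"ty":0,"tz":0,"spin":0,"claw":0.4},{"tx":0,"ty":0,"tz":0,"spin":0,"claw":0.4},{"tx":0,"ty":0,"tz":0,"spin":0,"claw":0.4}]'; python3 -m pendant '[{"tx":0,"ty":0,"tz":-0.2,"spin":0,"claw":0.4},{"tx":0,"ty":0,"tz":-0.4,"spin":0,"claw":0.4},{"tx":0,"ty":0,"tz":-0.8,"spin":0,"claw":0.4},{"tx":0,"ty":0,"tz":-0.8,"spin":0,"claw":0.4},{"tx":-0.7,"ty":0.7,"tz":0,"spin":0,"claw":0.4},{"tx":-0.7,"ty":0.9,"tz":0,"spin":0,"claw":0.4},{"tx":-0.7,"ty":1,"tz":0,"spin":0,"claw":0.4},{"tx":-0.5,"ty":1,"tz":0,"spin":0,"claw":0.4},{"tx":0,"ty":1,"tz":0,"spin":0,"claw":0.4},{"tx":0,"ty":0,"tz":0,"spin":0,"claw":0.4}]'
python3 - <<'E'
from h import *
o=[]
for n in("side","top"):
    i=cams.read_camera(n)[...,::-1];u,v=proj(n,[.6376,.153,.1])[0].astype(int);print(n,u,v)
    o.append(cv2.resize(i[v-42:v+42,u-40:u+40],None,fx=5,fy=5,interpolation=cv2.INTER_CUBIC))
cv2.imwrite("pics/end.png",np.hstack(o))
s=np.radians(4.7);X=np.array([np.cos(s),np.sin(s)]);Y=np.array([-X[1],X[0]]);c=np.array([.6376,.1529])
for n,a in(("side",0),("top",1)):
    u,v=proj(n,[.6376,.153,.1])[0].astype(int)
    print(n,"expected top face corners",((proj(n,[np.r_[c+i*X+j*Y,.124] for i,j in((.027,.013),(.027,-.013),(-.027,-.013),(-.027,.013))])-[u-40,v-42])*5+[400*a,0]).round().tolist())
E
```

```text
time_s: 31.35
tool_pos: [0.6384, 0.1528, 0.0918]
tool_rot: [180.0, 0.0, 4.8]
force: [-1.1, -0.2, 0.2]
grip_width: 0.0504
grasp_force: 0.0
time_s: 32.6
tool_pos: [0.5281, -0.0927, 0.2036]
tool_rot: [179.8, -0.1, 4.3]
force: [0.0, 0.1, 1.0]
grip_width: 0.0523
grasp_force: 0.0
side 196 238
top 195 146
side expected top face corners [[134.0, 196.0], [150.0, 152.0], [262.0, 169.0], [247.0, 213.0]]
top expected top face corners [[568.0, 151.0], [619.0, 149.0], [624.0, 254.0], [573.0, 257.0]]
```

View pics/end.png

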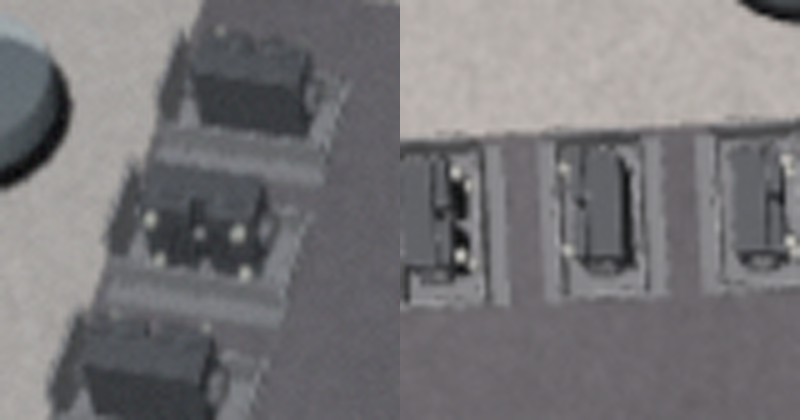

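The holder stands upright in the middle stand with its pins toward +y. In the top crop its upper side spans (583–625, 148–255), close to the expected position. In the side crop it stands between the fins at (205,220), and both neighbours are undisturbed.

```bash
python3 -c "
from cell import env
print(env.sign_off())"
```

```text
the job is handed in; nothing more can be done
None
```

The grey holder was swung up against the shelf edge, stood on the bench, regrasped by its broad faces and filed upright in the empty stand; I handed the job in at about 33 s, and the sign-off returned no verdict.

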